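Hold the thermocouple probe in the test kiln's port

TASK

Slide the plate on the test kiln's lid by its black knob until the red marks on plate and rails line up, so that the brass guide stands over the hole in the lid. Then take the temperature probe out of its stand by the blue handle and lower its brittle white rod upright down the middle of the guide, without touching the kiln with it, until the guide's mouth is at the red band on the rod. Finish there, holding the probe still and centred in the gripper; leave the two test tiles and the small cream pot where they are.

Things in the scene. Friction and masses are not known exactly. Their poses are not given: they have to be found in the camera images.
- kiln: Grey box-shaped test kiln with pale firebrick lid, 160 (x) x 190 (y) x 108 mm, fixed; place and yaw vary. Origin: centre of its underside; x to its rear (black control panel on the -x side), y along the plate's track, z up. Under the lid hole it is hollow down to 28 mm above the table. Two aluminium rails (tops at 115 mm) run along y at x = +-31.5 mm, each with a red mark beside the lid hole.
- port (a point): Centre of the 34 mm wide round hole in the kiln's lid, on the lid's top face, 108 mm above the table; at (0, 20, 108) mm in the kiln's frame. Fixed to the kiln; axes as the kiln's. Hidden under the plate at the start.
- port_plate (a joint): Position in m of the sliding steel plate (52 x 130 x 4 mm, top 113 mm above the table): 0 to 0.060, growing towards the kiln's +y. At 0.040 the red marks on plate and rails line up and the guide is exactly over the lid hole. Starts between 0 and 0.025. Friction of about 2.5 N keeps it where it is left.
- knob (a point): Middle of the round black knob on the plate (18 mm across, its grip from 125 to 151 mm above the table, on a thinner stem); this point is on its axis 141 mm above the table. Moves with the plate, 45 mm from the guide's axis on the kiln's -y side. Axes as the kiln's.
- guide (a point): Centre of the mouth (top) of the upright brass guide on the plate: a tube with 22 mm bore, 30 mm outside, 14 mm deep from mouth to plate underside; mouth 123 mm above the table. Moves with the plate; axes as the kiln's, z up the bore.
- stand: Wooden probe stand, base 80 x 80 x 10 mm, four thin steel posts and a 64 x 64 mm top plate whose upper face is 128 mm above the table (post nuts to 131 mm), with a 14 mm hole in the middle. Fixed; position and yaw vary. Origin: centre of its underside, z up.
- probe: Loose temperature probe, 206 mm long, about 0.08 kg. Origin: lower tip of the rod, z up along it. White rod 8 mm thick from 0 to 115 mm, red band from 40 to 60 mm; steel flange 28 mm across, 115 to 120 mm; round blue handle 18 mm thick, 120 to 195 mm; yellow connector on top. Hangs upright in the stand's hole by its flange, tip 13 mm above the table; lift it straight up 115 mm to take it out.
- probe_tip (a point): Lower tip of the rod (the probe's origin), axes as the probe's.
- probe_grip (a point): Middle of the blue handle on the probe's axis, 160 mm above its tip; a good place to grip.
- tile_teal: Standing glazed test tile, teal over bare clay, 34 x 37 x 59 mm, loose; origin: centre of its underside. To be left alone.
- tile_rust: Standing glazed test tile, rust red over bare clay, 34 x 37 x 59 mm, loose; origin: centre of its underside. To be left alone.
- pot_cream: Small cream pinch pot, 61 mm across, 36 mm tall, loose; origin: centre of its underside. To be left alone.
Things that resemble listed ones, but are neither listed nor needed, are in the scene too. Several things have the shape of the stand; the one meant has the colours described above. There is more than one size of the probe; the one meant has the size given above.

How it is judged (in metres and radians):
On the way, in this order (a step that is already met when the one before it is completed fails the run):
1. the plate is at its marks (within 5 mm) while the probe still hangs in its stand (value of joint port_plate between 0.035 and 0.045 m and distance of probe_tip from where it was at the start of the episode below 0.02 m and velocity of joint port_plate between -0.005 and 0.005 m/s), for 0.2 s.
2. the probe is lifted clear of its stand, its tip above it (height (world z) of probe_tip above 0.13 m and contact force between probe and stand below 0.05 N), for 0.1 s.
At the end, for the whole second after the job is handed in: The plate is within 5 mm of its marks; the probe is held in the fingers (more than 2 N), still and upright (within about 5.7 degrees), its tip 37 to 63 mm below the guide's mouth and within 5 mm sideways of the guide's axis, touching neither the kiln, its plate nor the stand (value of joint port_plate between 0.035 and 0.045 m and z of probe_tip in the frame of guide between -0.063 and -0.037 m and horizontal distance between probe_tip and guide below 0.005 m and angle between probe's own z axis and vertical below 0.1 rad and contact force between the fingers and probe above 2 N and contact force between probe and kiln below 0.1 N and contact force between probe and stand below 0.1 N and linear speed of probe below 0.02 m/s); the arm keeps its last pose, push and grip.
It fails at once if the probe touches the kiln, its plate or its guide (contact force between probe and kiln above 0.3 N).
It fails at once if a test tile or the cream pot is moved more than 20 mm (distance of any of tile_teal, tile_rust, pot_cream from where it was at the start of the episode above 0.02 m).
It also fails if it takes over 58 s, if anything falls off the work surface, if the arm or the gripper's body presses on something with over 40 N, if the wrist force passes 120 N, or if a joint passes its speed limit or range.

ROBOT

A 6-joint arm with a two-finger parallel gripper is mounted at the origin on a cart in front of the work surface, level with it; the furniture and walls round the work are solid. World frame = base frame: x ahead of the robot, y to its left, z up, the work surface at z = 0. Lengths are in mm, angles in rad, forces in N, time in s.
With the tool pointing down it reaches from about 350 to 725 mm from the base axis. Payload 4.3 kg.
Tool frame: the origin (TCP) lies midway between the tips of the shut fingers; the grasp point (between the pads) lies 19 mm behind it; z points along the fingers, y is the line along which they close (so a half turn about z gives the same grasp; the last joint's range is limited). The gripper opens to 85 mm and grips with 20 to 120 N. Pads are 22 mm wide; open, the fingers measure 114 mm over their backs; the gripper's body (76 mm by 85 mm) begins 54 mm behind the grasp point. The pads swing forward as they close: fully open they stand 13 mm farther back than shut.
Start: joints at [-1.273, 0.377, 0.081, 1.274, 0, 1.46], TCP at [228.055, -527.883, 203.929] pointing down, gripper open.
Joint ranges: [-2.72, 2.72], [-0.84, 1.66], [-1.02, 1.22], [-1.77, 2.12], [-1.37, 1.28], [-3.14, 3.14]. Speed limits (rad/s): [2.57, 2.57, 3.14, 3.14, 3.14, 3.14].

INTERFACE

Orientations are given as a unit quaternion [w, x, y, z].
In Python, from station import robot, fingers, kinematics, optics, job, telemetry gives the robot as it stands. Calls block until the motion is done:
- robot.move_ptp(position, orientation): joint-space move of the TCP to a pose.
- robot.move_linear(position, rot=None, max_speed=150): straight line of the TCP; rot=None keeps the orientation; max_speed is the mean speed in mm/s.
- robot.set_joints(angles): joint-space move.
- fingers.set_gripper(opening): finger opening in mm; the grip force is fixed at half the most; returns when the fingers have stopped.
- robot.pause(seconds).
- kinematics.solve_ik(position, orientation): joint angles nearest the present ones, or None.
- optics.read_camera(name): name is "side" or "top" or "wrist"; returns (picture, depth): 480x640x3 uint8, red, green, blue; 480x640 float32, mm along the optical axis (not along the pixel's ray), 0 where there is no reading.
- optics.camera_params(name): a dict with "intrinsics" (3x3 intrinsics, pixels), "view" (4x4, takes a point from world to camera coordinates). Camera axes: x right, y up, looking along -z (the intrinsics and any distortion apply to the point x, -y, -z); pixel columns grow to the right and rows downward; lengths in mm; the calibration is good to about 2 mm. The wrist camera is an equidistant fisheye: a pixel r from the principal point sees the ray r / f radians off the axis. A picture is of the moment at which its call begins: read the wrist's pose just before it. camera_params takes no time and is no camera call; for the wrist camera it gives the pose at the moment of the call.
A pose or a line that the arm cannot do raises robot.IKError and nothing moves.
- job.close_job(): hands the job in; it is judged then, once.
Readings, each from a call of its own:
- telemetry.get_time_s(): time.
- telemetry.get_q(): joint angles.
- telemetry.get_joint_velocities(): joint speeds.
- telemetry.get_tau(): joint torques, N m.
- telemetry.get_ee_pos(): TCP position.
- telemetry.get_tcp_rot(): TCP orientation.
- telemetry.get_wrist_force(): force on the tool from outside, world axes, zero at the start.
- telemetry.get_ft_torque(): the same for the moment, N m.
- telemetry.get_width(): finger opening in mm.
- telemetry.get_gripper_force(): force on a finger pad.
Only numpy, scipy, OpenCV 4.12 (cv2) and the standard library are available. Lean on these libraries where they do the work, as an engineer would, in place of code of your own. Each camera call takes 0.05 s, during which the arm holds its last target. There are 200 camera calls.

## Working session

There is one attempt and no reset: what is moved stays moved. The work goes in short steps, each a Python script; the robot and the scene stay as the last script left them, time stands still between calls to the robot, and variables do not carry over. Pictures are saved under pics/ and viewed, at most 10 in all, crops included, and the job is handed in when it is done.

```bash
ls; mkdir -p pics
python3 - <<'E'
from station import *
import numpy as np, cv2
for n in ("side","top"):
    p,d=optics.read_camera(n); np.savez(f"{n}0.npz",p=p,d=d,**optics.camera_params(n))
    cv2.imwrite(f"pics/{n}0.png",p[:,:,::-1]); print(n,optics.camera_params(n))
print(telemetry.get_tcp_rot(),telemetry.get_time_s())
E
```

```text
pics
side {'intrinsics': array([[463.0407798 ,   0.        , 312.62969305],
       [  0.        , 463.0407798 , 240.51809966],
       [  0.        ,   0.        ,   1.        ]]), 'view': array([[ 9.73632219e-01, -2.28049869e-01, -5.79310389e-03,
        -6.22452800e+02],
       [ 1.06514985e-01,  4.32003535e-01,  8.95559883e-01,
        -1.19063916e+01],
       [-2.01729673e-01, -8.72563008e-01,  4.44903288e-01,
        -1.29851353e+03],
       [ 0.00000000e+00,  0.00000000e+00,  0.00000000e+00,
         1.00000000e+00]])}
top {'intrinsics': array([[519.87835694,   0.        , 318.42528394],
       [  0.        , 519.87835694, 242.02343919],
       [  0.        ,   0.        ,   1.        ]]), 'view': array([[-2.57725165e-02, -9.99655044e-01,  5.05677045e-03,
        -3.61843247e+02],
       [ 9.96502662e-01, -2.52883703e-02,  7.96425965e-02,
        -5.86413613e+02],
       [-7.94872458e-02,  7.09167535e-03,  9.96810657e-01,
        -1.42844932e+03],
       [ 0.00000000e+00,  0.00000000e+00,  0.00000000e+00,
         1.00000000e+00]])}
[-9.31218666e-04  9.79281898e-01  2.02499607e-01 -8.13328701e-05] 0.1
```

View pics/top0.png

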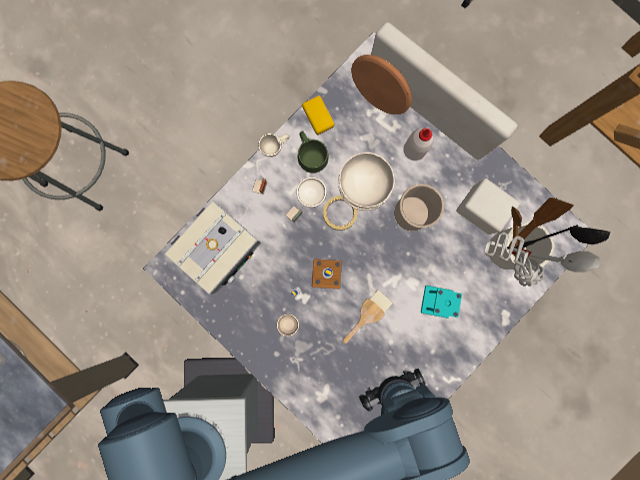

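View pics/side0.png

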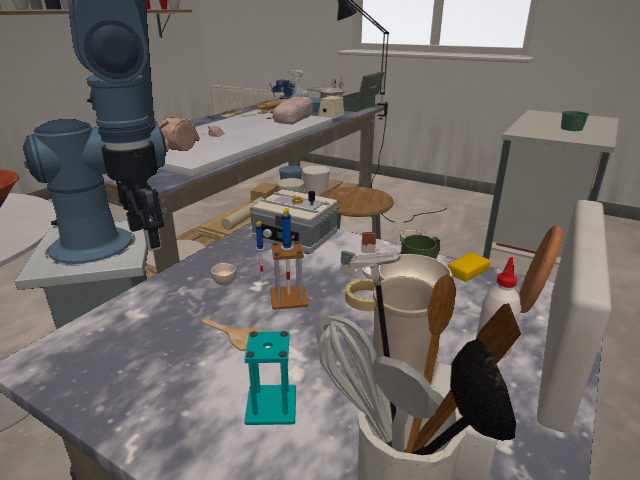

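The top picture shows the kiln near (212,245), with the knob at (222,230) and the guide at (213,243). The wooden stand with the probe is at (327,273), and a smaller probe stands at (297,294). The side view shows the wooden-stand probe at about (287,215–250). Next I'll measure these and look at a zoomed crop.

```bash
cat > h.py <<'E'
import numpy as np, cv2
def load(n):
    f=np.load(n+".npz"); return f["p"],f["d"],f["intrinsics"],f["view"]
def world(u,v,z,K,V):
    "pixel + depth -> world"
    c=np.array([(u-K[0,2])/K[0,0]*z,-(v-K[1,2])/K[1,1]*z,-z])
    return V[:3,:3].T@(c-V[:3,3])
def cloud(p,d,K,V):
    v,u=np.mgrid[:480,:640]
    c=np.stack([(u-K[0,2])/K[0,0]*d,-(v-K[1,2])/K[1,1]*d,-d],-1)
    return (c-V[:3,3])@V[:3,:3]
def ray_at_height(u,v,h,K,V):
    a=-V[:3,:3].T@V[:3,3]; b=world(u,v,1.0,K,V)-a
    return a+b*(h-a[2])/b[2]
def project(P,K,V):
    c=V[:3,:3]@P+V[:3,3]; return K[0,2]-K[0,0]*c[0]/c[2], K[1,2]+K[1,1]*c[1]/c[2]
E
python3 - <<'E'
from h import *
p,d,K,V=load("top0")
a=cv2.resize(p[190:310,140:355][:,:,::-1],None,fx=3.7,fy=3.7,interpolation=cv2.INTER_CUBIC); cv2.imwrite("pics/topc.png",a)
W=cloud(p,d,K,V)
for n,(u,v),h in [("knob",(222,230),151),("guide",(213,243),123),("stand",(327,273),128),("probetop",(327,273),219),("small",(297,294),100),("pot",(288,325),36)]:
    print(n,ray_at_height(u,v,h,K,V).round(),W[v,u].round())
H=W[...,2]; 
# kiln lid points
k=np.zeros((480,640),bool);k[195:300,150:265]=1
lid=k&(abs(H-108)<5); r=cv2.minAreaRect(W[lid][:,:2].astype(np.float32)); print("lid",r, np.median(H[lid]))
s=np.zeros_like(k); s[250:295,305:350]=1; s&=abs(H-128)<6; print("stand",cv2.minAreaRect(W[s][:,:2].astype(np.float32)),s.sum())
sm=W[280:310,280:312]; print(sm[...,2].max())
print("stand region max",W[255:292,308:346,2].max())
ps,ds,Ks,Vs=load("side0")
for uv in [(286,212),(286,222),(287,235),(288,270),(259,225),(260,243),(261,268)]: print(uv,world(*uv,ds[uv[1],uv[0]],Ks,Vs).round())
E
```

```text
knob [ 604. -131.  151.] [ 604. -130.  148.]
guide [ 574. -102.  123.] [575. -99. 108.]
stand [ 488. -396.  128.] [ 486. -394.  212.]
probetop [ 486. -394.  219.] [ 486. -394.  212.]
small [ 435. -316.  100.] [ 435. -316.  100.]
pot [ 350. -288.   36.] [ 348. -286.    6.]
lid ((563.0288696289062, -92.86730194091797), (162.97239685058594, 189.77960205078125), 47.235923767089844) 107.57880917574641
stand ((487.76611328125, -396.62603759765625), (63.713680267333984, 63.928733825683594), 84.84002685546875) 531
1472.426768057862
stand region max 1472.426768057862
(286, 212) [ 490. -405.  215.]
(286, 222) [ 489. -405.  193.]
(287, 235) [ 490. -405.  163.]
(288, 270) [ 491. -400.   76.]
(259, 225) [ 442. -314.  151.]
(260, 243) [ 441. -318.  108.]
(261, 268) [ 441. -312.   39.]
```

View pics/topc.png

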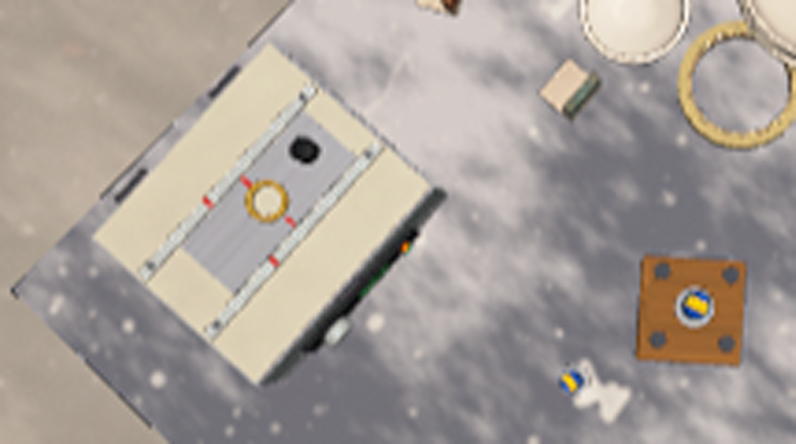

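The crop shows the kiln with its panel to the lower right and the guide (267,200) at its +y side, lower left of the knob (304,150). The plate marks are about 35 mm short of the rail marks. The probe at the wooden stand (top about 219 mm) has the given size. I'll look from above with the wrist camera, at both the kiln and the stand.

```bash
cat >> h.py <<'E'
def quat(yaw):
    "tool down, tool x at world angle yaw (deg), tool y at yaw-90"
    a=np.radians(yaw)/2; return [0.,np.cos(a),np.sin(a),0.]
def wrist_rays(u,v,K):
    x=(np.asarray(u,float)-K[0,2])/K[0,0]; y=(np.asarray(v,float)-K[1,2])/K[1,1]
    t=np.hypot(x,y)+1e-12; return np.stack([x/t*np.tan(t),-y/t*np.tan(t),-np.ones_like(x)],-1)
def wrist_cloud(d,K,V):
    v,u=np.mgrid[:480,:640]; return (wrist_rays(u,v,K)*d[...,None]-V[:3,3])@V[:3,:3]
def wrist_at(u,v,h,K,V):
    b=wrist_rays(u,v,K)@V[:3,:3]; a=-V[:3,:3].T@V[:3,3]; return a+b*(h-a[2])/b[2]
def ortho(p,W_K_V,c,yaw,h,half=70,s=4):
    "rectified view of the plane z=h; image right=dir yaw, up=yaw+90; s px/mm"
    K,V=W_K_V; n=2*half*s; j,i=np.mgrid[:n,:n]; a=(i-n/2)/s; b=-(j-n/2)/s; y=np.radians(yaw)
    P=np.stack([c[0]+a*np.cos(y)-b*np.sin(y),c[1]+a*np.sin(y)+b*np.cos(y),np.full(a.shape,float(h))],-1)
    q=P@V[:3,:3].T+V[:3,3]; x=-q[...,0]/q[...,2]; yy=q[...,1]/q[...,2]; r=np.hypot(x,yy)+1e-12; t=np.arctan(r)
    return cv2.remap(p,(K[0,2]+K[0,0]*x/r*t).astype(np.float32),(K[1,2]+K[1,1]*yy/r*t).astype(np.float32),cv2.INTER_LINEAR)
E
python3 - <<'E'
from station import *
from h import *
def shot(n):
    c=optics.camera_params("wrist"); p,d=optics.read_camera("wrist"); np.savez(n+".npz",p=p,d=d,**c); return p,d,c
e=telemetry.get_ee_pos(); robot.move_linear([e[0],e[1],300])
robot.move_ptp([440,-390,360],quat(-70))
p1,d1,c=shot("w_stand"); print(telemetry.get_q(), -c["view"][:3,:3].T@c["view"][:3,3], c["intrinsics"])
robot.move_ptp([580,-110,300],quat(137.2))
p2,d2,c=shot("w_kiln"); print(telemetry.get_q(), -c["view"][:3,:3].T@c["view"][:3,3],telemetry.get_time_s())
cv2.imwrite("pics/w1.png",np.vstack([np.hstack([p1,p2])])[:,::2][::2,:,::-1] if 0 else cv2.resize(np.hstack([p1,p2])[:,:,::-1],(800,300),interpolation=cv2.INTER_AREA))
E
```

```text
[-8.33306767e-01  4.48325993e-01  5.94434963e-01  1.71697488e+00
  1.26385171e-05 -2.75288611e+00] [ 463.9455823  -455.81534693  529.60529354] [[371.64829954   0.         318.51703641]
 [  0.         371.64829954 234.83194964]
 [  0.           0.           1.        ]]
[-2.95246430e-01  4.16570315e-01  3.86699435e-01  1.54084290e+00
 -6.22390713e-05  4.52003556e-01] [529.18115434 -63.28005178 469.69100974] 7.1917
```

View pics/w1.png

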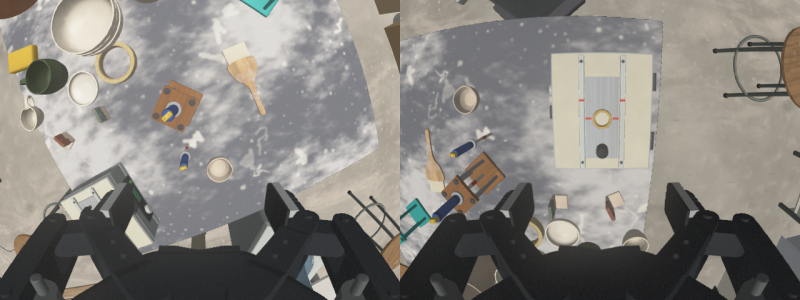

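The wrist views show both objects clear: the stand at about (177,103) on the left, and the kiln at (601,110) on the right with the knob at (602,150) and the guide at (602,118). Now to measure from these.

Run:
```python
from h import *
def rect(m,W): 
    m=cv2.morphologyEx(m.astype(np.uint8),cv2.MORPH_OPEN,np.ones((3,3)))>0
    return cv2.minAreaRect(W[m][:,:2].astype(np.float32)),int(m.sum()),np.median(W[m][:,2])
p,d,K,V=load("w_kiln"); W=wrist_cloud(d,K,V); H=W[...,2]
roi=(np.hypot(W[...,0]-563,W[...,1]+93)<140)&(d>0)
r=rect(roi&(abs(H-108)<2.5),W); print("lid",r)
c=np.array(r[0][0]); 
hsv=cv2.cvtColor(p,cv2.COLOR_RGB2HSV)
red=roi&((hsv[...,0]<8)|(hsv[...,0]>172))&(hsv[...,1]>140)&(H>105)&(H<120)
n,l,s,ce=cv2.connectedComponentsWithStats(red.astype(np.uint8))
y=np.radians(47.2);R=np.array([[np.cos(y),-np.sin(y)],[np.sin(y),np.cos(y)]])
for i in range(1,n):
    if s[i,4]>8: 
        w=wrist_at(*ce[i],113,K,V)[:2]; print("red",s[i,4],w,"kiln",(R.T@(w-c)).round(1))
k=roi&(H>143)&(H<156); print("knob",np.median(W[k],0),k.sum(),(R.T@(W[k][:,:2].mean(0)-c)).round(1))
g=roi&(abs(H-123)<3)&(hsv[...,1]>80); 
a,b=np.nonzero(g)[::-1]; (u,v),rr=cv2.minEnclosingCircle(np.stack([a,b],1).astype(np.float32))
w=wrist_at(u,v,123,K,V)[:2]; print("guide",w,rr,(R.T@(w-c)).round(1))
p,d,K,V=load("w_stand"); W=wrist_cloud(d,K,V); H=W[...,2]; roi=(np.hypot(W[...,0]-488,W[...,1]+397)<60)&(d>0)
print("stand",rect(roi&(abs(H-128)<3),W))
hsv=cv2.cvtColor(p,cv2.COLOR_RGB2HSV); 
for h in (150,165,180): 
    m=roi&(abs(H-h)<6); print("handle",h,m.sum(),W[m].mean(0) if m.any() else "")
m=roi&(H>202)&(H<226); print("top",W[m].mean(0),H[m].max(),m.sum())
```

```text
lid (((567.36376953125, -92.30563354492188), (157.59707641601562, 187.00112915039062), 47.17964553833008), 18552, np.float64(107.66633229029722))
red 10 [588.29903872 -81.70548661] kiln [22.  -8.2]
knob [ 604.98025579 -127.26846614  150.15209815] 305 [ -0.1 -51.6]
guide [572.86862361 -97.60982971] 15.31468391418457 [-0.2 -7.6]
stand (((490.3104553222656, -396.93902587890625), (64.67949676513672, 64.93122100830078), 85.24427795410156), 2412, np.float64(127.774703111176))
handle 150 27 [ 487.48100428 -403.75476063  148.76325768]
handle 165 31 [ 486.8483575  -403.86381443  165.16534487]
handle 180 34 [ 487.55737587 -403.55375579  180.21027192]
top [ 489.63765681 -398.47289837  212.50838141] 220.92844066216233 343
```

Wrist and top agree within about 4 mm, and the plate starts near 12 mm, so it needs about 28 mm of travel. I'll grip the knob with the fingers closing along kiln x, slide it, release and look.

Run:
```python
from station import *
from h import *
q=quat(137.2); y=np.radians(47.2); d=np.array([-np.sin(y),np.cos(y)]); k=np.array([604.8,-128.2])
fingers.set_gripper(50)
robot.move_linear([*k,190],q)
f=lambda s:print(s,np.round(telemetry.get_wrist_force(),1),np.round(telemetry.get_ee_pos(),1),telemetry.get_width(),telemetry.get_gripper_force())
robot.move_linear([*k,124],max_speed=60); f("down")
fingers.set_gripper(10); f("grip")
robot.move_linear([*(k+28*d),124],max_speed=30); f("slid")
fingers.set_gripper(50); f("rel")
robot.move_linear([*(k+28*d),260],max_speed=120)
c=optics.camera_params("wrist"); p,dd=optics.read_camera("wrist"); np.savez("w_k2.npz",p=p,d=dd,**c)
o=ortho(p,(c["intrinsics"],c["view"]),(557,-85),47.2,113,60,5); cv2.imwrite("pics/o1.png",o[:,:,::-1]); print(telemetry.get_time_s())
```

```text
down [ 0.1 -0.3  0.4] [ 605.2 -128.3  124.6] 49.9518258149545 0.0
grip [-0.9 -0.5 -0.1] [ 604.8 -128.2  124.1] 10.05150943739574 0.0
slid [-0.1  0.1 -0.3] [ 584.4 -109.3  124. ] 10.217864788536843 0.0
rel [-0.   0.  -0.1] [ 584.3 -109.2  124. ] 49.992545098562886 0.0
13.1417
```

View pics/o1.png

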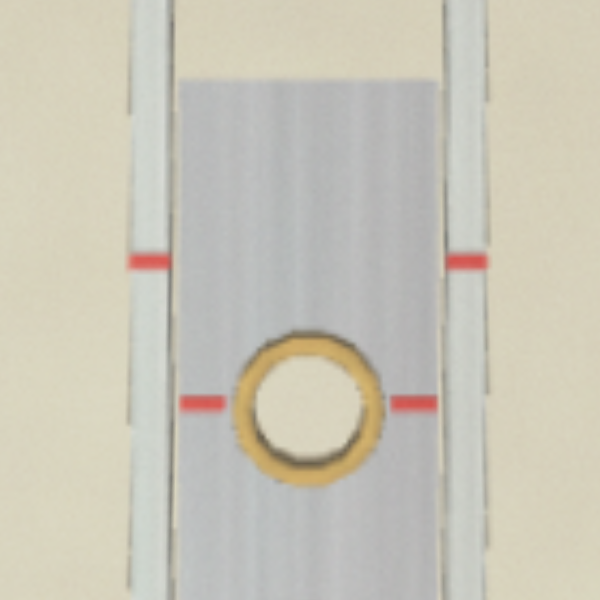

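The plate did not move (plate marks at row 403, rail marks at row 261, about 28 mm apart), and the fingers closed to 10 mm without force. I'll look at the raw picture to find where the knob sits relative to the fingers.

Run:
```python
from h import *
p,d,K,V=load("w_k2"); cv2.imwrite("pics/raw2.png",p[:,:,::-1])
W=wrist_cloud(d,K,V);H=W[...,2]; roi=(np.hypot(W[...,0]-565,W[...,1]+93)<140)&(d>0)
k=roi&(H>143)&(H<156)&(p.max(-1)<80); print(k.sum(),W[k].mean(0) if k.any() else "")
```

```text
121 [ 604.10254306 -124.585082    148.45510241]
```

View pics/raw2.png

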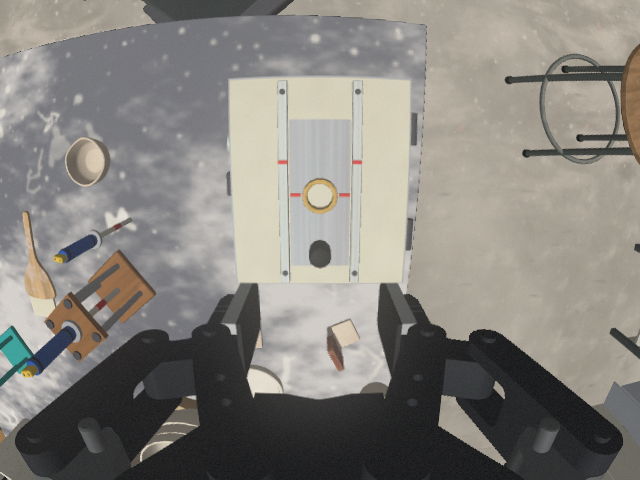

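Run:
```python
from station import *
from h import *
p,d,K,V=load("w_k2"); T=np.array(telemetry.get_ee_pos()); qq=np.array(telemetry.get_tcp_rot()); print(T,qq,telemetry.get_width())
def wp(P):
    q=V[:3,:3]@P+V[:3,3]; x,y=-q[0]/q[2],q[1]/q[2]; r=np.hypot(x,y); t=np.arctan(r); return K[0,2]+K[0,0]*x/r*t, K[1,2]-K[1,1]*y/r*t*-1*-1 if 0 else K[1,2]-K[1,1]*(-q[1]/q[2])/r*t*1 , q
print("V",V.round(3))
for h in (0,-19,-40): print(wp(T+[0,0,-h]))
W=wrist_cloud(d,K,V); print("pads",[W[y,x].round(1) for y,x in [(300,236),(330,240),(300,397),(330,392)]])
pt,dt,Kt,Vt=load("top0"); print("tcp0 in top",project(np.array([228.,-527.9,203.9]),Kt,Vt))
p,d=optics.read_camera("top"); np.savez("top1.npz",p=p,d=d,**optics.camera_params("top")); print("tcp in top",project(T,Kt,Vt))
a=cv2.resize(p[130:330,120:380][:,:,::-1],None,fx=3,fy=3); b=cv2.resize(pt[330:480,300:560][:,:,::-1],None,fx=1,fy=1)
cv2.imwrite("pics/t1.png",a)
```

```text
[ 583.73223316 -109.01151774  259.04661295] [-8.88227794e-04  3.64860422e-01  9.31061801e-01 -7.99424339e-05] 50.01048746152583
V [[ 6.80000e-01  7.34000e-01  0.00000e+00 -3.16941e+02]
 [-7.06000e-01  6.54000e-01 -2.73000e-01  5.34114e+02]
 [-2.01000e-01  1.85000e-01  9.62000e-01 -2.94067e+02]
 [ 0.00000e+00  0.00000e+00  0.00000e+00  1.00000e+00]]
(np.float64(318.26333018280593), np.float64(275.1075075596091), array([-1.24872588e-01, -1.98233727e+01, -1.82206245e+02]))
(np.float64(318.25367786240315), np.float64(291.10631691490084), array([-1.17059751e-01, -2.50132886e+01, -1.63928808e+02]))
(np.float64(318.24083773076813), np.float64(313.1627117305964), array([-1.08424511e-01, -3.07495115e+01, -1.43727430e+02]))
pads [array([ 556.1, -124.4,  308.1]), array([ 560.9, -122.2,  326.3]), array([595.6, -81.1, 309.2]), array([597.2, -87.5, 321.1])]
tcp0 in top (np.float64(385.5554692847439), np.float64(379.43666695605464))
tcp in top (np.float64(204.57501050047094), np.float64(234.05275633898353))
```

View pics/t1.png

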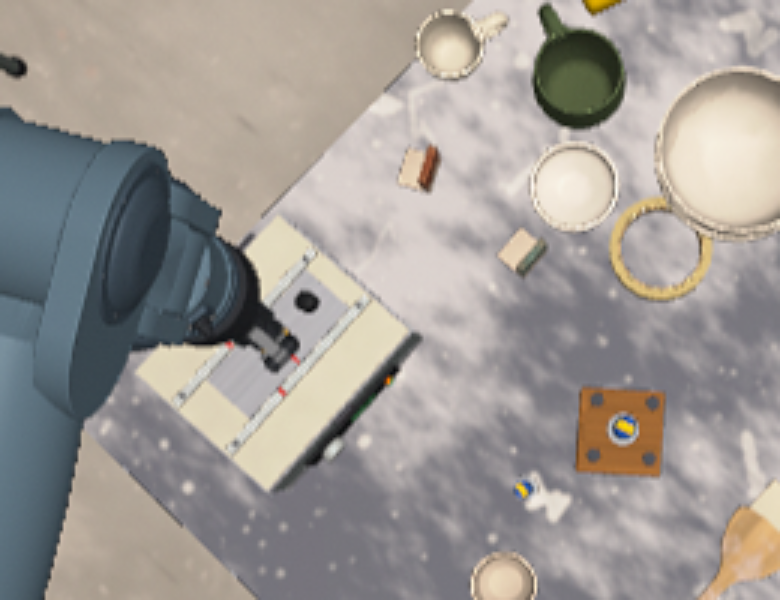

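Run:
```python
from h import *
p,d,K,V=load("w_k2"); W=wrist_cloud(d,K,V); T=np.array([583.7,-109.,259.05])
y=np.radians(47.2); R=np.array([[np.cos(y),-np.sin(y),0],[np.sin(y),np.cos(y),0],[0,0,1]])
L=(W-T)@R   # kiln-axis coords relative to TCP
m=(d>0)&(abs(L[...,0])<70)&(abs(L[...,1])<40)&(L[...,2]>-25)
for s in(-1,1):
    f=L[m&(np.sign(L[...,0])==s)]
    for a in range(-20,110,10):
        g=f[(f[:,2]>=a)&(f[:,2]<a+10)]
        if len(g)>5: print(s,a,len(g),np.percentile(g,[2,98],axis=0).round(0).tolist())
```

```text
-1 30 331 [[-36.0, -11.0, 31.0], [-25.0, 11.0, 40.0]]
-1 40 599 [[-38.0, -10.0, 40.0], [-25.0, 11.0, 50.0]]
-1 50 703 [[-38.0, -11.0, 50.0], [-25.0, 11.0, 60.0]]
-1 60 833 [[-34.0, -10.0, 60.0], [-25.0, 11.0, 70.0]]
-1 70 1063 [[-54.0, 6.0, 70.0], [-26.0, 13.0, 80.0]]
-1 80 3984 [[-57.0, -11.0, 80.0], [-25.0, 13.0, 90.0]]
-1 90 2495 [[-59.0, -12.0, 90.0], [-15.0, 17.0, 100.0]]
-1 100 5779 [[-61.0, -11.0, 100.0], [-1.0, 17.0, 110.0]]
1 30 330 [[25.0, -11.0, 31.0], [37.0, 11.0, 40.0]]
1 40 595 [[25.0, -11.0, 40.0], [38.0, 11.0, 50.0]]
1 50 705 [[25.0, -10.0, 50.0], [38.0, 11.0, 60.0]]
1 60 836 [[25.0, -10.0, 60.0], [34.0, 11.0, 69.0]]
1 70 1038 [[26.0, 6.0, 71.0], [54.0, 13.0, 80.0]]
1 80 4008 [[26.0, -11.0, 80.0], [57.0, 13.0, 90.0]]
1 90 2489 [[18.0, -12.0, 90.0], [59.0, 17.0, 100.0]]
1 100 5740 [[1.0, -11.0, 100.0], [61.0, 17.0, 110.0]]
```

The depth cloud explains the miss. The fingertips are really about 31 mm behind the reported TCP at this opening, where about 6 mm is expected. The real fingers therefore end about 25 mm short of the nominal TCP, and they passed above the knob. I'll check with the fingers nearly shut, then redo the grip lower.

```bash
cat >> h.py <<'E'
def marks(n,c,yaw=47.2,h=113,half=45,s=6):
    "offset (mm along kiln y) from plate marks to rail marks, seen in shot n"
    p,d,K,V=load(n); out={}
    for nm,hh,lo,hi in (("plate",113,17,26),("rail",115,28,36)):
        o=ortho(p,(K,V),c,yaw,hh,half,s).astype(int); red=(o[...,0]>150)&(o[...,1]<120)&(o[...,2]<120)
        j,i=np.nonzero(red); x=(i-half*s)/s; y=-(j-half*s)/s
        for sg in(-1,1):
            g=(x*sg>lo)&(x*sg<hi); out[nm,sg]=(round(x[g].mean(),1),round(y[g].mean(),1),int(g.sum())) if g.any() else None
    return out
def tip_height(n,T,yaw):
    p,d,K,V=load(n); W=wrist_cloud(d,K,V); y=np.radians(yaw-90)
    R=np.array([[np.cos(y),-np.sin(y),0],[np.sin(y),np.cos(y),0],[0,0,1]]); L=(W-T)@R
    m=(d>0)&(abs(L[...,0])<60)&(abs(L[...,1])<13)&(L[...,2]>-30)&(L[...,2]<60); return np.percentile(L[m],[1,99],axis=0).round(1)
E
python3 - <<'E'
from station import *
from h import *
def shot(n):
    c=optics.camera_params("wrist"); p,d=optics.read_camera("wrist"); np.savez(n+".npz",p=p,d=d,**c)
y=np.radians(47.2); d=np.array([-np.sin(y),np.cos(y)]); k=np.array([605.2,-128.0])
print("marks",marks("w_k2",(563,-93)))
fingers.set_gripper(18); T=telemetry.get_ee_pos(); shot("w_t18"); print("tip",tip_height("w_t18",T,137.2).tolist())
fingers.set_gripper(45)
robot.move_linear([*k,190])
f=lambda s:print(s,np.round(telemetry.get_wrist_force(),1),np.round(telemetry.get_ee_pos(),1),round(telemetry.get_width(),1),telemetry.get_gripper_force())
robot.move_linear([*k,103],max_speed=80); f("down")
fingers.set_gripper(10); f("grip"); print(telemetry.get_time_s())
E
```

```text
marks {('plate', -1): (np.float64(-21.0), np.float64(-2.6), 542), ('plate', 1): (np.float64(23.1), np.float64(-10.7), 513), ('rail', -1): (np.float64(-29.8), np.float64(17.8), 264), ('rail', 1): (np.float64(32.8), np.float64(14.6), 484)}
tip [[-22.1, -10.3, 29.1], [22.1, 11.2, 59.6]]
down [-0.8  0.6 -0. ] [ 605.7 -128.2  103.7] 44.4 0.0
grip [0.2 0.4 4.2] [ 605.7 -128.2  103.8] 15.6 58.46660614013672
16.2833
```

```bash
sed -i 's/("plate",113,17,26),("rail",115,28,36)/("plate",113,19,25),("rail",115,29,34)/' h.py
python3 - <<'E'
from station import *
from h import *
def shot(n):
    c=optics.camera_params("wrist"); p,d=optics.read_camera("wrist"); np.savez(n+".npz",p=p,d=d,**c); return p,c
y=np.radians(47.2); d=np.array([-np.sin(y),np.cos(y)]); k=np.array(telemetry.get_ee_pos())
f=lambda s:print(s,np.round(telemetry.get_wrist_force(),1),np.round(telemetry.get_ee_pos(),1),round(telemetry.get_width(),1),telemetry.get_gripper_force())
e=k.copy(); e[:2]+=28.4*d
robot.move_linear(list(e),max_speed=35); f("slid")
p,c=shot("w_s1"); print("marks held",marks("w_s1",(559.,-86.3)))
fingers.set_gripper(45); f("rel")
e[2]=240; robot.move_linear(list(e),max_speed=150)
p,c=shot("w_s2"); print("marks",marks("w_s2",(559.,-86.3)))
o=ortho(p,(c["intrinsics"],c["view"]),(559.,-86.3),47.2,113,60,5); cv2.imwrite("pics/o2.png",o[:,:,::-1]); print(telemetry.get_time_s())
E
```

```text
slid [-0.8  0.2  5.4] [ 584.2 -108.3  103.7] 15.6 58.52079927921295
marks held {('plate', -1): (np.float64(-21.7), np.float64(10.8), 545), ('plate', 1): (np.float64(22.0), np.float64(10.8), 664), ('rail', -1): (np.float64(-31.5), np.float64(10.3), 474), ('rail', 1): (np.float64(31.5), np.float64(10.3), 500)}
rel [ 0.3  1.  -0.3] [ 584.4 -108.7  103.2] 45.2 0.0
marks {('plate', -1): (np.float64(-21.5), np.float64(10.8), 441), ('plate', 1): (np.float64(22.0), np.float64(10.8), 592), ('rail', -1): (np.float64(-31.5), np.float64(10.1), 405), ('rail', 1): (np.float64(31.5), np.float64(10.1), 424)}
18.7833
```

View pics/o2.png

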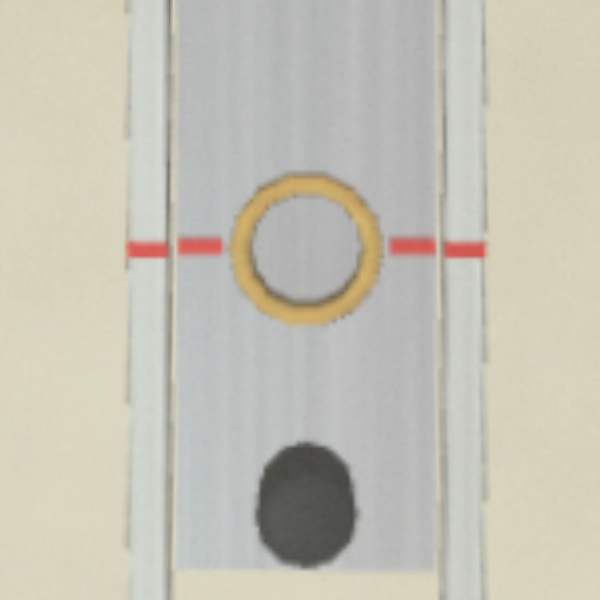

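The picture confirms it: plate marks at row 246 and rail marks at row 249, so they line up to within 0.7 mm, with the guide at (306,248). Next I'll hover above the probe and fit its axis.

```bash
cat >> h.py <<'E'
def axis_fit(W,m,r,x0):
    from scipy.optimize import least_squares
    P=W[m]; return least_squares(lambda c:np.hypot(P[:,0]-c[0],P[:,1]-c[1])-r,x0,loss="soft_l1").x, len(P)
E
python3 - <<'E'
from station import *
from h import *
def shot(n):
    c=optics.camera_params("wrist"); p,d=optics.read_camera("wrist"); np.savez(n+".npz",p=p,d=d,**c)
e=telemetry.get_ee_pos(); robot.move_linear([e[0],e[1],275],max_speed=200)
robot.move_ptp([489,-397,275],quat(137.2))
print(telemetry.get_q().round(2) if hasattr(telemetry.get_q(),'round') else telemetry.get_q())
shot("w_p"); p,d,K,V=load("w_p"); W=wrist_cloud(d,K,V); H=W[...,2]; hsv=cv2.cvtColor(p,cv2.COLOR_RGB2HSV)
roi=(d>0)&(np.hypot(W[...,0]-489,W[...,1]+397)<50)
blue=roi&(hsv[...,0]>105)&(hsv[...,0]<130)&(hsv[...,1]>120)
for a,b in((136,160),(160,185),(185,207)): 
    m=blue&(H>a)&(H<b); print(a,m.sum(), axis_fit(W,m,9,[489,-397]) if m.sum()>10 else "")
m=roi&(abs(H-128)<3); m=cv2.morphologyEx(m.astype(np.uint8),cv2.MORPH_OPEN,np.ones((3,3)))>0
print("stand",cv2.minAreaRect(W[m][:,:2].astype(np.float32)),m.sum(),np.median(H[m]))
y=roi&(H>209)&(H<235); print("top",y.sum(),W[y].mean(0),np.percentile(H[y],99)); print(telemetry.get_time_s())
E
```

```text
[-0.78  0.5   0.46  1.53  0.   -0.04]
136 0 
160 0 
185 33 (array([ 491.82917347, -397.41944948]), 33)
stand ((490.2718505859375, -397.1181640625), (65.05341339111328, 65.04887390136719), 84.55269622802734) 3537 127.70536090822296
top 367 [ 489.16031622 -396.20958093  217.15539463] 220.6143063196204
20.3167
```

Run:
```python
from station import *
from h import *
def shot(n):
    c=optics.camera_params("wrist"); p,d=optics.read_camera("wrist"); np.savez(n+".npz",p=p,d=d,**c)
f=lambda s:print(s,np.round(telemetry.get_wrist_force(),1),np.round(telemetry.get_ee_pos(),1),round(telemetry.get_width(),1),telemetry.get_gripper_force())
robot.move_linear([490.2,-397,130],max_speed=100); f("down")
fingers.set_gripper(10); f("grip")
if telemetry.get_gripper_force()>5:
    e=telemetry.get_ee_pos(); robot.move_linear([e[0],e[1],160],max_speed=40); f("30up")
    robot.move_linear([e[0],e[1],290],max_speed=80); f("up"); robot.pause(.2)
    T=np.array(telemetry.get_ee_pos()); shot("w_h"); p,d,K,V=load("w_h"); W=wrist_cloud(d,K,V)-T
    hsv=cv2.cvtColor(p,cv2.COLOR_RGB2HSV); near=(d>0)&(np.hypot(W[...,0],W[...,1])<25)
    for a in range(-130,50,10):
        m=near&(W[...,2]>a)&(W[...,2]<a+10)
        if m.sum()>5: print(a,m.sum(),np.median(W[m],0).round(1),np.median(p[m],0))
    cv2.imwrite("pics/h1.png",p[:,:,::-1])
print(telemetry.get_time_s())
```

```text
down [0.2 0.2 0.5] [ 490.6 -397.4  130.8] 45.4 0.0
grip [-0.5  0.2  3.5] [ 490.5 -397.5  130.6] 16.6 58.411792516708374
30up [-1.   0.2 -1.8] [ 490.3 -397.3  159.8] 16.6 58.430070877075195
up [-0.4 -0.  -0.6] [ 490.3 -397.3  289.4] 16.2 58.43396723270416
-120 20 [  -3.7    1.9 -113.5] [125.5 119.5 106. ]
-110 34 [  -3.4    2.6 -105.8] [123. 118. 110.]
-100 31 [ -3.    2.5 -94.5] [122. 118. 109.]
-90 42 [ -3.2   3.1 -84.9] [122.5 116.5 108. ]
-80 37 [ -3.4   2.8 -74.4] [118.  64.  60.]
-70 56 [ -3.5   3.1 -64.5] [118.  62.  59.]
-60 70 [ -3.   3. -56.] [143.5 111.  102. ]
-50 60 [ -3.3   2.9 -45.1] [122. 118. 111.]
-40 45 [ -3.2   2.9 -37. ] [120. 117. 110.]
-10 59 [-10.5   9.1  -1.1] [107. 106. 105.]
0 1005 [-7.4  7.2  2. ] [197. 197. 197.]
10 350 [-6.8  6.2 14. ] [59. 67. 94.]
20 348 [-6.6  6.2 25.1] [56. 67. 96.]
30 940 [-6.6  6.1 35.9] [57. 65. 95.]
40 1338 [-6.6  6.  45.4] [56. 63. 93.]
25.2083
```

View pics/h1.png

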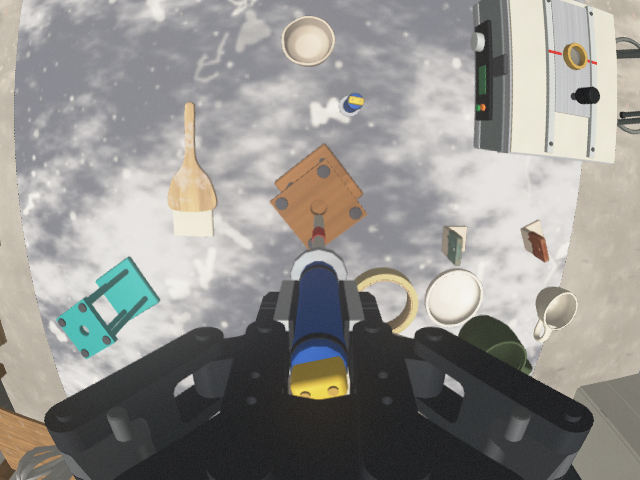

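The probe is held, with the flange at (319,268) and the rod vertical below the gripper. The cloud puts the tip about 118 mm below the TCP, as expected. Next is to carry it over the guide and measure rod against guide in one picture.

```bash
cat > rel.py <<'E'
from station import *
from h import *
def check(n):
    T=np.array(telemetry.get_ee_pos()); c=optics.camera_params("wrist"); p,d=optics.read_camera("wrist"); np.savez(n+".npz",p=p,d=d,**c)
    K,V=c["intrinsics"],c["view"]; W=wrist_cloud(d,K,V); H=W[...,2]; hsv=cv2.cvtColor(p,cv2.COLOR_RGB2HSV)
    near=(d>0)&(np.hypot(W[...,0]-T[0],W[...,1]-T[1])<12)
    for a,b in((-118,-80),(-80,-40)):
        m=near&(H-T[2]>a)&(H-T[2]<b)&(H>126)
        if m.sum()>30: ax=axis_fit(W,m,4,T[:2]); print("rod",a,ax[0].round(2),(ax[0]-T[:2]).round(2),ax[1])
    # guide: points on the mouth ring, fit circle to brass pixels on plane 123
    g=(abs(H-123)<1.5)&(np.hypot(W[...,0]-551.3,W[...,1]+79.2)<25)&(hsv[...,1]>80)&(hsv[...,0]>10)&(hsv[...,0]<30)
    print("ring",axis_fit(W,g,13,[551.3,-79.2]),W[g].mean(0).round(2))
    y=np.radians(47.2); print("marks",{k:v for k,v in marks(n,(559.,-86.3)).items()})
    print("T",T.round(1),np.array(telemetry.get_wrist_force()).round(1),round(telemetry.get_gripper_force(),1),round(telemetry.get_time_s(),1)); return p
E
python3 - <<'E'
from rel import *
robot.move_linear([490.3,-397.3,305],max_speed=100)
robot.move_linear([551.8,-79.6,305],max_speed=150); robot.pause(.3)
check("w_g1")
E
```

```text
rod -118 [551.57 -79.65] [-0.23  0.16] 128
rod -80 [551.45 -79.54] [-0.35  0.27] 226
ring (array([551.69790676, -77.90180326]), 242) [551.1  -77.07 122.67]
marks {('plate', -1): (np.float64(-21.2), np.float64(10.8), 282), ('plate', 1): (np.float64(22.0), np.float64(10.6), 490), ('rail', -1): (np.float64(-31.1), np.float64(10.4), 206), ('rail', 1): (np.float64(31.5), np.float64(10.3), 299)}
T [551.8 -79.8 305. ] [-0.1 -0.1 -1.1] 58.5 28.2
```

Rod and guide agree to about 1.2 mm, against 7 mm of clearance. I'll correct by +1.1 mm in y, check again just above the mouth, then lower.

Run:
```python
from rel import *
robot.move_linear([551.8,-78.4,252],max_speed=80); robot.pause(.2)
check("w_g2")
```

```text
rod -118 [552.11 -78.44] [-0.13  0.08] 126
rod -80 [551.98 -78.26] [-0.26  0.26] 224
ring (array([551.58621429, -77.86828929]), 328) [550.1  -76.66 122.68]
marks {('plate', -1): (np.float64(-21.4), np.float64(11.1), 376), ('plate', 1): (np.float64(22.0), np.float64(11.0), 511), ('rail', -1): (np.float64(-31.5), np.float64(10.5), 270), ('rail', 1): (np.float64(31.5), np.float64(10.5), 379)}
T [552.2 -78.5 252.6] [ 0.4 -0.7 -1.1] 58.5 29.2
```

Run:
```python
from rel import *
robot.move_linear([551.2,-78.3,252],max_speed=30)
for z in (225,191):
    robot.move_linear([551.2,-78.3,z],max_speed=30); print(np.array(telemetry.get_wrist_force()).round(1),telemetry.get_ee_pos())
robot.pause(.5); p=check("w_g3")
K,V=(lambda c:(c["intrinsics"],c["view"]))(optics.camera_params("wrist")); d=np.load("w_g3.npz")["d"]; W=wrist_cloud(d,K,V)
hsv=cv2.cvtColor(p,cv2.COLOR_RGB2HSV); red=((hsv[...,0]<8)|(hsv[...,0]>172))&(hsv[...,1]>90)&(np.hypot(W[...,0]-551.2,W[...,1]+78.3)<9)&(W[...,2]>115)
h=W[...,2][red]; print("red band above mouth",h.size,np.percentile(h,[2,98]) if h.size else "")
a=cv2.resize(p[150:330,210:430][:,:,::-1],None,fx=3,fy=3); s,_=optics.read_camera("side"); b=cv2.resize(s[170:260,240:350][:,:,::-1],None,fx=3,fy=3)
c=np.zeros((540,800,3),np.uint8); c[:,:480]=a[:,90:570]; c[:270,480:]=b[:,:320]; cv2.imwrite("pics/fin.png",c)
```

```text
[-0.5 -0.4 -0.9] [551.3702633  -78.36871931 225.27054056]
[-0.3 -0.3 -1.4] [551.38517855 -78.35694179 191.26144324]
rod -80 [550.9  -78.08] [-0.31  0.22] 162
ring (array([551.63986407, -77.92294366]), 451) [548.57 -74.96 122.6 ]
marks {('plate', -1): (np.float64(-21.5), np.float64(10.9), 410), ('plate', 1): (np.float64(22.0), np.float64(10.9), 560), ('rail', -1): (np.float64(-31.6), np.float64(10.3), 365), ('rail', 1): (np.float64(31.5), np.float64(10.3), 423)}
T [551.2 -78.3 191. ] [-1.3  0.4 -0.6] 58.5 32.4
red band above mouth 80 [115.92361718 133.58888336]
```

View pics/fin.png

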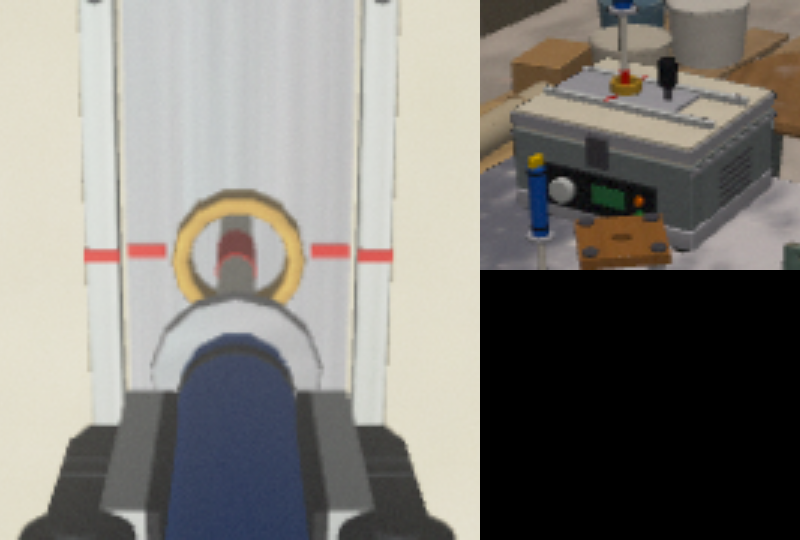

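The picture shows the rod inside the guide, centred between the bore walls, with the red band at the mouth. The band's top is about 133.6 mm up, so the tip is about 49 mm below the mouth. The marks are in line, so I'll hand it in.

```bash
python3 -c "
from station import *
print(job.close_job())"
```

```text
the job is handed in; nothing more can be done
None
```

The job is handed in at about 32.5 s; no verdict came back. By my last measurements the plate is within 1 mm of its marks, and the probe is held still and upright in the middle of the guide, its red band at the mouth and its tip about 49 mm below it.

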